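# Load the red label cassette into the label feeder and shut its keeper

## Robot

A 6-joint arm with a two-finger parallel gripper is mounted at the origin on the work surface. World frame = base frame: x ahead of the robot, y to its left, z up, the work surface at z = 0. Lengths are in m, angles in rad, forces in N, time in s.
With the tool pointing down it reaches from about 0.25 to 0.725 m from the base axis. Payload 4 kg.
Tool frame: the origin (TCP) lies midway between the tips of the shut fingers; the grasp point (between the pads) lies 19 mm behind it (bot.grip_depth is the distance from the TCP to the grasp point, in m); z points along the fingers, y is the line along which they close (so a half turn about z gives the same grasp; the last joint's range is limited). The gripper opens to 85 mm and grips with 20 to 120 N. Pads are 22 mm wide; open, the fingers measure 114 mm over their backs; the gripper's body (76 mm by 85 mm) begins 54 mm behind the grasp point. The pads swing forward as they close: fully open they stand 13 mm farther back than shut.
Start: joints at [-1.141, 0.241, 0.005, 1.335, 0, 1.571], TCP at [0.208, -0.455, 0.231] pointing down, gripper open.
Joint ranges: [-2.72, 2.72], [-1.05, 1.87], [-1.09, 1.28], [-1.99, 2.15], [-1.42, 1.44], [-3.14, 3.14]. Speed limits (rad/s): [2.79, 2.79, 3.14, 3.14, 3.14, 3.14].

## Interface

Orientations are given as a unit quaternion [x, y, z, w].
In Python, from workcell import bot gives the robot as it stands.
- The arm moves only by the shell command python3 -m creep 'ROWS'. ROWS is JSON, one flat list of numbers, 5 for each row, row after row: the shift along the world's x, y, z in m, then the turn about the world's z in rad, then the finger opening in m, from 0 to 0.0854. In form: [x, y, z, twist, claw, x, y, z, twist, claw, ...]. A call has 1 to 10 rows; each row is the pose to reach, as a shift and turn from the pose commanded when the call began; what a row does not reach only later rows make up. A row lasts 1/12 s, in which the tool goes at most 41.7 mm and 7.16 degrees, less where a joint would pass 70% of its speed; a pose out of reach is approached as far as the arm can. A call with a gripper value outside its range is refused whole. The fingers move at their own pace and stop on an object; the grip force is fixed at half the most. Time passes only in rows, so rows that repeat a pose let the fingers close. It gives the time, the measured TCP pose, the force, the opening and the grip force at its end, in the units of the state.
- bot.get_obs(): the state, without advancing time (a new reading comes with each control period).
- bot.camera(name): name is "scene" or "top"; returns a dict with "pixels" (400x640x3 uint8, red, green, blue), "camera_matrix" (3x3 intrinsics, pixels), "dist_coeffs" ([k1, k2, p1, p2, k3] as OpenCV has them; the pictures are not rectified), "extrinsics" (4x4, takes a point from world to camera coordinates). Camera axes: x right, y down, z forward; pixel columns grow to the right and rows downward; lengths in m; the calibration is good to about 2 mm. A picture is of the moment at which its call begins. There is no depth.
- bot.job_done(): hands the job in; it is judged then, once.
Trained networks look in the newest picture that a camera, given by its name, has taken for a name from the list of things; names that differ only in an ending like _2 or _b are one class to them, and where a whole thing is asked for, a point or a joint stands for the part that bears it (a point fixed in the world has none). Each returns a list of dicts, best first, with "score" (0 to 1); they miss things now and then, are a little off and sometimes report something else, mostly with a low value. They report only what shows in the picture. A call takes as long as a camera call. They do not tell look-alikes from the thing itself.
- bot.look_for(camera, thing): "centre" ([column, row] as shares, 0 to 1, of the picture: columns of its width, rows of its height, amid what is visible of it).
- bot.place_of(camera, thing): "centre" ([column, row] as shares, 0 to 1, of the picture: columns of its width, rows of its height: a listed point, or the origin of a listed thing).
The state is a dict: "clock": time; "joint_pos": joint angles; "joint_vel": joint speeds; "tau": joint torques, N m; "eef_pos": TCP position; "tool_rot": TCP orientation; "ft_force": force on the tool from outside, world axes, zero at the start; "ft_torque": the same for the moment, N m; "grip_width": finger opening in m; "grasp_force": force on a finger pad.
Only numpy, scipy, OpenCV 4.12 (cv2) and the standard library are available. Lean on these libraries where they do the work, as an engineer would, in place of code of your own. Each camera call takes 0.05 s, during which the arm holds its last target. There are 200 camera calls.

## Task

Slide the red label cassette, label end first, into the slot of the label feeder until it is fully home against the stop, and swing the orange keeper bar fully shut across its tail so that it cannot slide out. Leave the gold-label cassette and the sample jar where they are.

Things in the scene. Friction and masses are not known exactly. Their poses are not given: they have to be found in the camera images.
- red_cassette: Cassette to load: flat grey plate 150 (x) x 100 (y) x 8 mm thick, about 0.25 kg. On its front half a fixed red label stack 72 x 60 mm, centred at x = +30 mm, from 8 to 18 mm above the underside; on its rear half a black grip block (see its point). Origin: centre of the plate's underside; x to the front (label end, enters the slot first), z up.
- red_cassette_grip (a point): Point in the red cassette's upright black grip block, at cassette x = -45 mm, y = 0, z = 32 mm; axes as the cassette's. The block is 44 long (x) x 16 wide (y) mm, from 8 to 44 mm above the cassette's underside.
- gold_cassette: The same cassette with a gold (yellow) label stack; a bystander to be left where it lies. Origin and axes as for the red one.
- feeder: Label feeder fixed on the table. Origin: on the table under the middle of the slot mouth; x into the slot, y to the left looking in, z up. Green bed: top 6 mm above the table, 124 mm wide, from x = -90 mm through the slot; an ear on it at x = -90 to -40 mm reaches y = +115 mm for the keeper. White drive housing, 170 wide, 85 mm high, at x = 110 to 230 mm, black roller before it.
- slot_mouth (a point): On the bed (6 mm above the table) at feeder x = y = 0; axes as the feeder's. Blue cheeks from here inward, inner faces at y = +-52 mm (2 mm free each side of the plate). Blue lips over the plate's edges: underside 18 mm, top 26 mm above the table, open between y = +-40 mm for the label stack. Yellow guides flare the mouth to about +-60 mm at x = -27 mm, up to 28 mm high.
- slot_stop (a point): On the bed at the face of the dark steel end stop, feeder x = 85 mm, y = 0. Fully home, the cassette's nose touches it: cassette origin at feeder x = 10, y = 0, z = 6 mm, tail edge at x = -65 mm, grip block centred at x = -35 mm, outside the mouth.
- keeper (a joint): Orange bar, turning about a vertical pivot. 0 rad = open: it points along feeder (-0.866, +0.5), back and outward. It grows anticlockwise seen from above to 2.094 = shut on its stop: the bar then lies along feeder -y, 2 mm behind the tail of a fully home cassette. It starts between 0 and 0.5. Light friction (about 0.4 N at the knob); it stays where it is left.
- keeper_pivot (a point): The keeper's pivot axis, at feeder x = -73 mm, y = +85 mm, 13 mm above the table. The bar reaches 91 mm from it, is 12 mm wide and lies 8 to 18 mm above the table.
- keeper_knob (a point): Point on the axis of the upright orange knob on the keeper bar, 55 mm from the pivot, 45 mm above the table. The knob is a cylinder 18 mm across, from 18 to 58 mm above the table.
- sample_jar: Small closed jar of dark sauce with a white lid, 60 mm across, 85 mm tall, standing loose beyond the cassettes; a bystander. Origin: centre of its underside, z up.
Things that resemble listed ones, but are neither listed nor needed, are in the scene too. Leave any green or pink look-alike of the red_cassette alone.

How it is judged:
By the outcome, as a careful person would: the job done as asked, in the order asked, and still so for the second after the job is handed in, with the robot touching nothing.
It also fails if it takes over 61 s, if anything falls off the work surface, if the arm or the gripper's body presses on something with over 40 N, if the wrist force passes 120 N, or if a joint passes its speed limit or range.

## Working session

There is one attempt and no reset: what is moved stays moved. The work goes in short steps, Python scripts to look and compute and a shell command to move; the robot and the scene stay as the last step left them, time stands still between calls to the robot, and variables do not carry over. Pictures are saved under pics/ and viewed, at most 10 in all, crops included, and the job is handed in when it is done.

```bash
mkdir -p pics
cat > h.py <<'E'
import numpy as np, cv2
from workcell import bot
def pix2w(c,uv,z):
    K=np.array(c["camera_matrix"]);D=np.array(c["dist_coeffs"]);T=np.array(c["extrinsics"])
    n=cv2.undistortPoints(np.array([[uv]],float),K,D)[0,0]
    R,t=T[:3,:3],T[:3,3]; o=-R.T@t; d=R.T@np.array([n[0],n[1],1])
    return (o+d*(z-o[2])/d[2])
def w2pix(c,P):
    T=np.array(c["extrinsics"])
    return cv2.projectPoints(np.array(P,float).reshape(-1,1,3),cv2.Rodrigues(T[:3,:3])[0],T[:3,3],np.array(c["camera_matrix"]),np.array(c["dist_coeffs"]))[0][:,0]
E
python3 - <<'E'
from h import *
zs=dict(red_cassette=0,red_cassette_grip=.032,gold_cassette=0,feeder=0,slot_mouth=.006,slot_stop=.006,keeper_pivot=.013,keeper_knob=.045,sample_jar=0)
for n in("top","scene"):
    c=bot.camera(n); cv2.imwrite(f"pics/{n}0.png",c["pixels"][...,::-1])
    for k,z in zs.items():
        for r in bot.place_of(n,k):
            uv=np.array(r["centre"])*[640,400]
            print(n,k,round(r["score"],2),uv.round(),pix2w(c,uv,z).round(3))
print(bot.get_obs())
E
```

```text
top red_cassette 0.97 [367. 197.] [ 0.529 -0.147  0.   ]
top red_cassette 0.88 [303. 251.] [0.383 0.025 0.   ]
top red_cassette 0.76 [384. 283.] [ 0.301 -0.189  0.   ]
top red_cassette 0.63 [216. 299.] [0.258 0.25  0.   ]
top red_cassette_grip 0.86 [306. 267.] [0.339 0.015 0.032]
top red_cassette_grip 0.74 [364. 211.] [ 0.485 -0.137  0.032]
top red_cassette_grip 0.73 [219. 313.] [0.224 0.233 0.032]
top red_cassette_grip 0.58 [368. 273.] [ 0.326 -0.143  0.032]
top red_cassette_grip 0.32 [209. 198.] [0.518 0.271 0.032]
top gold_cassette 0.58 [434. 211.] [ 0.489 -0.328  0.   ]
top feeder 0.88 [244. 175.] [0.589 0.187 0.   ]
top slot_mouth 0.94 [241. 171.] [0.599 0.194 0.006]
top slot_mouth 0.34 [209. 201.] [0.516 0.279 0.006]
top slot_stop 0.55 [244. 150.] [0.659 0.188 0.006]
top keeper_pivot 0.79 [209. 199.] [0.52  0.276 0.013]
top keeper_knob 0.49 [191. 216.] [0.469 0.312 0.045]
top sample_jar 0.57 [393. 148.] [ 0.667 -0.222  0.   ]
top sample_jar 0.41 [210. 199.] [0.521 0.278 0.   ]
scene red_cassette 0.95 [393. 103.] [0.255 0.257 0.   ]
scene red_cassette 0.84 [331. 172.] [ 0.402  0
[... 907 characters left out ...]
y([-1.14099245e+00,  2.40586192e-01,  5.00571557e-03,  1.33520872e+00,
        9.60556174e-06,  1.57076397e+00]), 'joint_vel': array([-2.08156467e-03, -8.92495545e-04,  1.34953044e-03, -3.73124788e-04,
        1.03401908e-03, -1.44964144e-05]), 'tau': array([-1.76927144e-03, -3.72215366e+01,  2.52697349e+01,  1.15049796e-03,
       -1.86506844e-05,  2.67377416e-06]), 'eef_pos': array([ 0.20834844, -0.4545215 ,  0.23131555]), 'tool_rot': array([9.76993860e-01, 2.13267430e-01, 5.45295196e-06, 2.46092490e-06]), 'ft_force': array([-4.58253339e-01, -9.87039765e-01,  1.54327198e-04]), 'ft_torque': array([-0.02754284,  0.00330886,  0.05562255]), 'grasp_force': 0.0, 'grip_width': 0.0851206069173733}
```

View pics/top0.png

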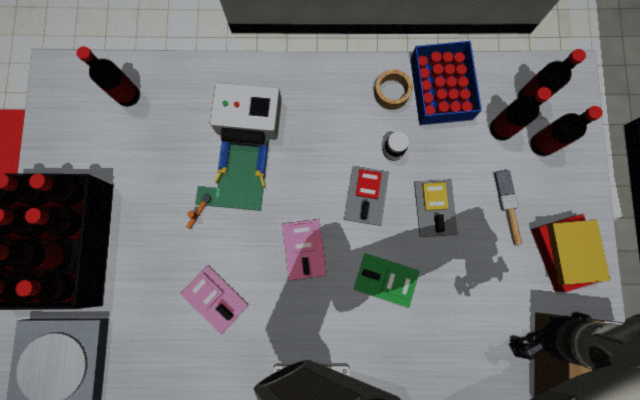

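View pics/scene0.png

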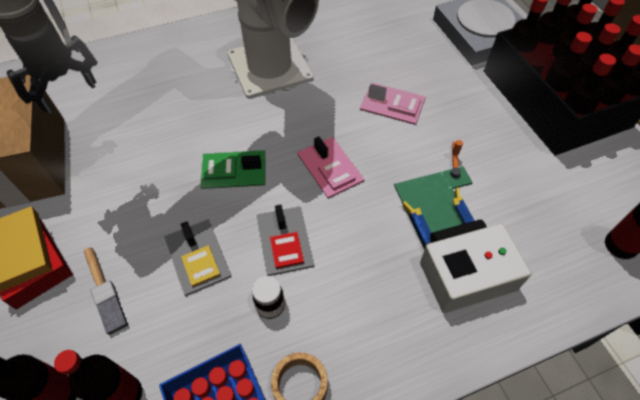

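The top picture shows five cassette candidates: red label on a grey plate at (367,197), gold at (436,208), pink at (303,251) and (214,299), and green at (387,280). I choose the grey one with the red label at (367,197). The feeder is at (244,150), with its mouth at about (241,171) and the keeper knob at about (191,216). Next I'll fit the poses and check them in a close crop.

```bash
cat >> h.py <<'E'
def blob(c,lo,hi,near,z,r=0.08):
    hsv=cv2.cvtColor(c["pixels"],cv2.COLOR_RGB2HSV); m=cv2.inRange(hsv,lo,hi)
    v,u=np.nonzero(m); P=np.array([pix2w(c,p,z)[:2] for p in zip(u,v) if np.hypot(*(np.array(p)-w2pix(c,[*near,z])[0]))<90])
    return P[np.hypot(*(P-near).T)<r]
def place(p,yaw,xyz):
    xyz=np.array(xyz,float); R=np.array([[np.cos(yaw),-np.sin(yaw)],[np.sin(yaw),np.cos(yaw)]])
    return np.c_[xyz[:,:2]@R.T+p,xyz[:,2]]
E
cat > fit.py <<'E'
from h import *
from scipy.optimize import least_squares
# red label rectangle + networks
tiles=[]
for n in("top","scene"):
    c=bot.camera(n)
    P=blob(c,(0,150,70),(8,255,255),(.555,-.151),.018,.06); 
    print(n,"red",len(P),cv2.minAreaRect((P*1000).astype(np.float32)))
    G=blob(c,(50,80,20),(85,255,255),(.55,.2),.006,.13)
    print("green",len(G),cv2.minAreaRect((G*1000).astype(np.float32)),G.mean(0))
    h=bot.place_of(n,"keeper_knob");print([(r["score"],pix2w(c,np.array(r["centre"])*[640,400],.045).round(3)) for r in h])
    im=np.ascontiguousarray(c["pixels"][...,::-1])
    for q,s in (((.532,-.147),"r"),((.593,.189),"f")):
        ce=w2pix(c,[*q,0])[0].astype(int); k=50
        x0,y0=np.clip(ce-k,0,[540,300]); t=cv2.resize(im[y0:y0+100,x0:x0+100],(390,290) if 0 else (300,300),interpolation=cv2.INTER_CUBIC)
        def L(pts,col):
            p=((w2pix(c,pts)-[x0,y0]+.5)*3).astype(int); cv2.polylines(t,[p.reshape(-1,1,2)],True,col,1)
        if s=="r":
            L(place(RP,RY,[[-.075,-.05,.008],[.075,-.05,.008],[.075,.05,.008],[-.075,.05,.008]]),(0,255,0))
            L(place(RP,RY,[[-.067,-.008,.044],[-.023,-.008,.044],[-.023,.008,.044],[-.067,.008,.044]]),(255,255,0))
        else:
            L(place(FP,FY,[[-.09,-.062,.006],[.11,-.062,.006],[.11,.062,.006],[-.04,.062,.006],[-.04,.115,.006],[-.09,.115,.006]]),(0,0,255))
            L(place(FP,FY,[[.11,-.085,.085],[.23,-.085,.085],[.23,.085,.085],[.11,.085,.085]]),(255,0,255))
        tiles.append(t)
cv2.imwrite(OUT,np.vstack([np.hstack(tiles[:2]),np.hstack(tiles[2:])]))
E
cat > run.sh <<'E'
E
python3 - <<'E'
import numpy as np
RP,RY,FP,FY,OUT=(.531,-.147),-.17,(.594,.189),-.03,"pics/a.png"
exec(open("fit.py").read())
E
```

```text
top red 343 ((561.9439697265625, -149.82855224609375), (59.41048049926758, 72.85111236572266), 80.95928955078125)
green 2575 ((587.5909423828125, 219.7861785888672), (174.62840270996094, 176.84564208984375), 84.89556121826172) [0.56998842 0.20535417]
[(0.58, array([0.479, 0.306, 0.045]))]
scene red 635 ((563.0411987304688, -151.46072387695312), (58.83913803100586, 75.23963928222656), 80.34735107421875)
green 2584 ((572.2408447265625, 220.74441528320312), (174.39219665527344, 145.0950927734375), 85.32476806640625) [0.56075091 0.20892522]
[(0.83, array([0.476, 0.314, 0.045]))]
```

View pics/a.png

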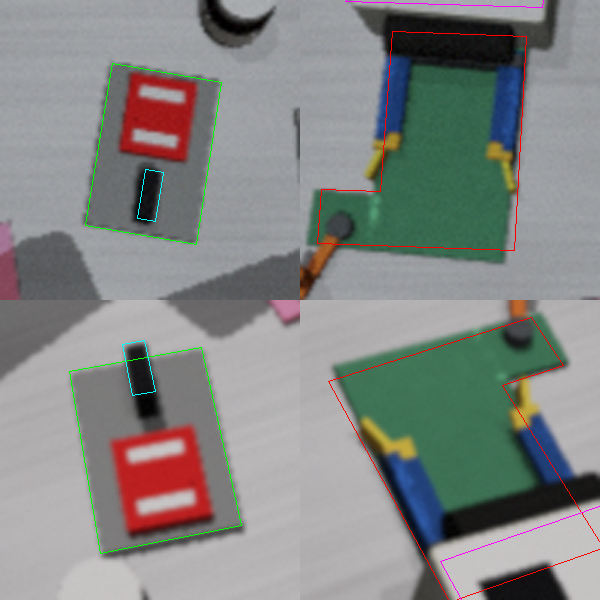

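The crop shows the red outline lying exactly on the plate in both views. The feeder estimate needs a few more degrees of yaw. I'll refit it from the bed corners.

```bash
cat > ff.py <<'E'
from h import *
from scipy.optimize import least_squares
ob={"top":[(203,262),(8,243),(15,190)],"scene":[(32,67),(246,13),(267,62)]}
M=[[-.09,-.062,.006],[-.09,.115,.006],[-.04,.115,.006]]
W=[];MM=[]
for n in ob:
    c=bot.camera(n); ce=w2pix(c,[.593,.189,0])[0].astype(int); o=np.clip(ce-50,0,[540,300])
    for p in ob[n]: W.append(pix2w(c,np.array(p)/3-.5+o,.006)[:2])
    MM+=M
W=np.array(W)
r=least_squares(lambda x:(place(x[:2],x[2],MM)[:,:2]-W).ravel(),[.594,.189,-.08],loss="soft_l1",f_scale=.003)
print(r.x.round(4),((place(r.x[:2],r.x[2],MM)[:,:2]-W)*1000).round(1).tolist())
E
python3 ff.py | tee f.txt
python3 - <<'E'
import numpy as np,re
v=[float(x) for x in re.findall(r"-?\d+\.\d*",open("f.txt").read().split("]")[0])]
RP,RY,FP,FY,OUT=(.5325,-.1465),-.16,v[:2],v[2],"pics/b.png"
exec(open("fit.py").read())
E
```

```text
[ 0.5864  0.1928 -0.0926] [[-0.4, -0.7], [-0.8, 0.6], [0.4, -0.3], [0.0, 1.3], [-0.8, -3.5], [1.7, 1.6]]
top red 365 ((561.8276977539062, -150.00637817382812), (59.46721649169922, 72.84019470214844), 80.35611724853516)
green 2568 ((587.1603393554688, 219.65805053710938), (174.52272033691406, 175.80189514160156), 84.73002624511719) [0.56983974 0.20544562]
[(0.75, array([0.484, 0.316, 0.045]))]
scene red 633 ((563.0411987304688, -151.46072387695312), (58.83913803100586, 75.23963928222656), 80.34735107421875)
green 2582 ((572.2393798828125, 220.74603271484375), (174.3916473388672, 145.09481811523438), 85.32643127441406) [0.56076417 0.20895441]
[(0.53, array([0.468, 0.317, 0.045]))]
```

View pics/b.png

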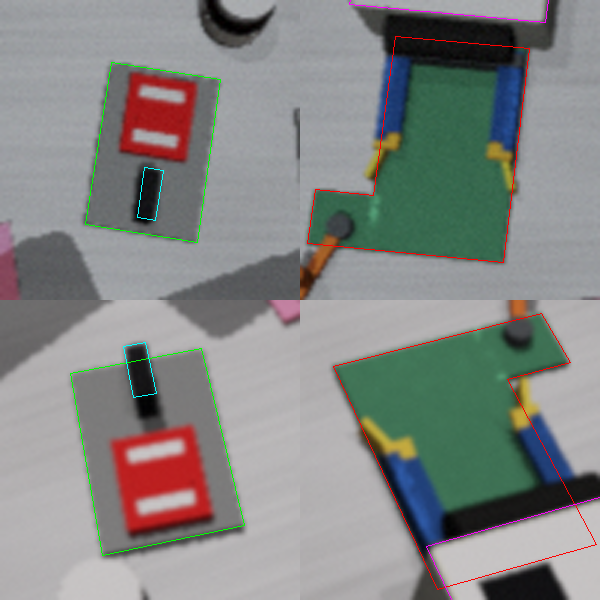

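Both outlines now lie on their objects. The feeder is at (0.5864, 0.1928) with yaw -0.0926, and the red grip is at (0.488, -0.139) with yaw -0.165. Because of the joint-6 range, the tool has to turn +2.547. Starting the move.

```bash
python3 -m creep '[0.014,0.016,0,0.12,0.085, 0.028,0.032,0,0.24,0.085, 0.042,0.047,0,0.36,0.085, 0.056,0.063,0,0.48,0.085, 0.07,0.079,0,0.6,0.085, 0.084,0.095,0,0.72,0.085, 0.098,0.11,0,0.84,0.085, 0.112,0.126,0,0.96,0.085, 0.126,0.142,0,1.08,0.085, 0.14,0.158,0,1.2,0.085]'; python3 -m creep '[0.014,0.016,0,0.12,0.085, 0.028,0.032,0,0.24,0.085, 0.042,0.047,0,0.36,0.085, 0.056,0.063,0,0.48,0.085, 0.07,0.079,-0.02,0.6,0.085, 0.084,0.095,-0.04,0.72,0.085, 0.098,0.11,-0.06,0.84,0.085, 0.112,0.126,-0.08,0.96,0.085, 0.126,0.142,-0.1,1.08,0.085, 0.14,0.157,-0.12,1.2,0.085]'; python3 -m creep '[0,0,0,0.12,0.085, 0,0,0,0.147,0.085, 0,0,0,0.147,0.085]'; python3 -c "
from h import *
o=bot.get_obs();print(o['eef_pos'],o['tool_rot'],o['joint_pos'],o['ft_force'])"
```

```text
clock: 2.33
eef_pos: [0.349, -0.2957, 0.2314]
tool_rot: [0.684, 0.73, -0.0, 0.0]
ft_force: [-0.3, -0.5, -0.2]
grip_width: 0.0848
grasp_force: 0.0
clock: 3.17
eef_pos: [0.489, -0.1386, 0.1105]
tool_rot: [0.152, 0.988, -0.0, 0.0]
ft_force: [0.1, -1.1, -0.1]
grip_width: 0.085
grasp_force: 0.0
clock: 3.42
eef_pos: [0.4883, -0.1389, 0.1106]
tool_rot: [0.082, 0.997, 0.0, -0.001]
ft_force: [-0.4, -1.3, -0.1]
grip_width: 0.085
grasp_force: 0.0
[ 0.48827759 -0.13892588  0.1106244 ] [ 8.15760997e-02  9.96666893e-01  1.09412357e-04 -6.57954557e-04] [-2.77172827e-01  3.42759551e-01 -1.83784500e-01  1.04558563e+00
 -4.09762914e-05 -1.13839066e-01] [-0.38101258 -1.29830275 -0.05358357]
```

```bash
python3 -m creep '[0,0,-0.02,0,0.085, 0,0,-0.04,0,0.07, 0,0,-0.06,0,0.06, 0,0,-0.075,0,0.06, 0,0,-0.085,0,0.06, 0,0,-0.091,0,0.06, 0,0,-0.0955,0,0.06, 0,0,-0.0955,0,0.06]'; python3 -m creep '[0,0,0,0,0.03, 0,0,0,0,0.02, 0,0,0,0,0.01, 0,0,0,0,0.01, 0,0,0,0,0.01, 0,0,0,0,0.01, 0,0,0,0,0.01, 0,0,0,0,0.01]'
```

```text
clock: 4.08
eef_pos: [0.4883, -0.1396, 0.0155]
tool_rot: [0.083, 0.997, 0.0, -0.0]
ft_force: [0.3, 1.1, 0.6]
grip_width: 0.0602
grasp_force: 0.0
clock: 4.75
eef_pos: [0.4892, -0.1396, 0.0168]
tool_rot: [0.082, 0.997, -0.0, 0.001]
ft_force: [-0.2, 1.1, 6.3]
grip_width: 0.0152
grasp_force: 59.7
```

```bash
python3 -m creep '[0,0,0.005,0,0.01, 0,0,0.015,0,0.01, 0,0,0.03,0,0.01, 0,0,0.045,0,0.01, 0,0,0.06,0,0.01, 0,0,0.07,0,0.01, 0,0,0.078,0,0.01, 0,0,0.08,0,0.01, 0,0,0.08,0,0.01]'; python3 -m creep '[-0.002,0.01,0,0,0.01, -0.006,0.03,0,0,0.01, -0.012,0.06,0,0,0.01, -0.018,0.09,0,0.01,0.01, -0.024,0.12,0,0.02,0.01, -0.03,0.15,0,0.03,0.01, -0.036,0.18,0,0.04,0.01, -0.042,0.21,0,0.05,0.01, -0.047,0.235,0,0.06,0.01, -0.05,0.25,0,0.072,0.01]'; python3 -m creep '[-0.005,0.025,0,0,0.01, -0.009,0.05,0,0,0.01, -0.013,0.075,0,0,0.01, -0.016,0.09,0,0,0.01, -0.017,0.097,0,0,0.01, -0.017,0.097,0,0,0.01, -0.017,0.097,0,0,0.01, -0.017,0.097,0,0,0.01]'
python3 - <<'E'
from h import *
o=bot.get_obs();p=o["eef_pos"];q=o["tool_rot"];yaw=2*np.arctan2(q[1],q[0])-np.pi
gp=p+[0,0,.019]; zu=p[2]-.0168  # underside lift
print(p,yaw,o["ft_force"])
RP=p[:2]+.045*np.array([np.cos(yaw),np.sin(yaw)])
t=[]
for n in("top","scene"):
    c=bot.camera(n)
    P=blob(c,(0,150,50),(8,255,255),place(RP,yaw,[[.03,0,0]])[0,:2],zu+.018,.06)
    print(n,len(P),cv2.minAreaRect((P*1000).astype(np.float32)),place(RP,yaw,[[.03,0,0]]))
    im=np.ascontiguousarray(c["pixels"][...,::-1])
    ce=w2pix(c,[.5,.2,0.05])[0].astype(int); x0,y0=np.clip(ce-[65,65],0,[510,270]); k=im[y0:y0+130,x0:x0+130]; k=cv2.resize(k,(390,390),interpolation=cv2.INTER_CUBIC)
    def L(pts,col): cv2.polylines(k,[((w2pix(c,pts)-[x0,y0]+.5)*3).astype(int).reshape(-1,1,2)],True,col,1)
    L(place(RP,yaw,[[-.075,-.05,zu+.008],[.075,-.05,zu+.008],[.075,.05,zu+.008],[-.075,.05,zu+.008]]),(0,255,0))
    L(place(RP,yaw,[[-.006,-.03,zu+.018],[.066,-.03,zu+.018],[.066,.03,zu+.018],[-.006,.03,zu+.018]]),(255,255,0))
    L(place((.5864,.1928),-.0926,[[-.09,-.062,.006],[.11,-.062,.006],[.11,.062,.006],[-.04,.062,.006],[-.04,.115,.006],[-.09,.115,.006]]),(255,0,0))
    t.append(k)
cv2.imwrite("pics/c.png",np.hstack(t))
E
```

```text
clock: 5.5
eef_pos: [0.4885, -0.1396, 0.0962]
tool_rot: [0.082, 0.997, -0.0, 0.0]
ft_force: [-0.3, -0.0, -2.8]
grip_width: 0.0151
grasp_force: 58.6
clock: 6.33
eef_pos: [0.4361, 0.1133, 0.0948]
tool_rot: [0.045, 0.999, 0.0, -0.001]
ft_force: [0.3, 0.6, -3.9]
grip_width: 0.015
grasp_force: 58.9
clock: 7.0
eef_pos: [0.4209, 0.2065, 0.0954]
tool_rot: [0.047, 0.999, -0.001, -0.001]
ft_force: [0.4, -0.4, -3.0]
grip_width: 0.0147
grasp_force: 59.1
[0.42089716 0.20652624 0.09535635] -0.09362124774784597 [ 0.37377796 -0.42015145 -2.96531925]
top 339 ((494.61590576171875, 199.2159881591797), (60.54278564453125, 71.94036865234375), 84.836181640625) [[0.49556871 0.19951489 0.        ]]
scene 510 ((496.6369323730469, 197.55819702148438), (61.964168548583984, 75.23588562011719), 84.50741577148438) [[0.49556871 0.19951489 0.        ]]
```

View pics/c.png

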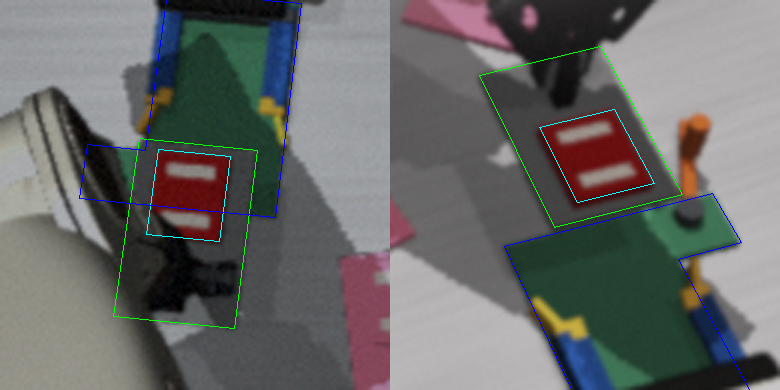

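The cassette hangs in the hand exactly as modelled. Its plate outline matches, it's about 1.7 mm to the right of the slot axis, and the yaw is right. Next I lower it to the bed and nudge it left.

```bash
python3 -m creep '[0,0.0005,-0.01,0,0.01, 0,0.001,-0.025,0,0.01, 0,0.0015,-0.04,0,0.01, 0,0.0015,-0.052,0,0.01, 0,0.0015,-0.06,0,0.01, 0,0.0015,-0.066,0,0.01, 0,0.0015,-0.07,0,0.01, 0,0.0015,-0.07,0,0.01, 0,0.0015,-0.07,0,0.01]'
python3 -m creep '[0.005,-0.0005,0,0,0.01, 0.01,-0.001,0,0,0.01, 0.015,-0.0014,0,0,0.01, 0.02,-0.0019,0,0,0.01, 0.025,-0.0023,0,0,0.01, 0.03,-0.0028,0,0,0.01, 0.035,-0.0033,0,0,0.01, 0.04,-0.0037,0,0,0.01, 0.04,-0.0037,0,0,0.01]'
cat > st.py <<'E'
from h import *
o=bot.get_obs();p=o["eef_pos"];q=o["tool_rot"];yaw=2*np.arctan2(q[1],q[0])-np.pi
d=p[:2]-np.array([.5864,.1928]);a=-.0926
print("grip in feeder mm",np.round(1000*np.array([np.cos(a)*d[0]+np.sin(a)*d[1],-np.sin(a)*d[0]+np.cos(a)*d[1]]),1),"dyaw",round(yaw-a,4),p[2].round(4),o["ft_force"].round(1),o["ft_torque"].round(2))
E
python3 st.py
```

```text
clock: 7.85
eef_pos: [0.4216, 0.2089, 0.026]
tool_rot: [0.047, 0.999, 0.0, 0.0]
ft_force: [0.5, 0.1, -3.3]
grip_width: 0.0149
grasp_force: 59.1
clock: 8.6
eef_pos: [0.4628, 0.2053, 0.0259]
tool_rot: [0.047, 0.999, 0.0, 0.001]
ft_force: [1.2, -0.4, -3.3]
grip_width: 0.0148
grasp_force: 59.1
grip in feeder mm [-124.2    1.1] dyaw -0.0008 0.0259 [ 1.2 -0.4 -3.3] [0.07 0.09 0.  ]
```

```bash
python3 -m creep '[0,-0.001,-0.0015,0,0.01, 0.004,-0.0014,-0.0015,0,0.01, 0.008,-0.0017,-0.0015,0,0.01, 0.012,-0.0021,-0.0015,0,0.01, 0.016,-0.0025,-0.0015,0,0.01, 0.02,-0.0029,-0.0015,0,0.01, 0.024,-0.0032,-0.0015,0,0.01, 0.024,-0.0032,-0.0015,0,0.01]'; python3 st.py
```

```text
clock: 9.27
eef_pos: [0.4866, 0.2022, 0.0245]
tool_rot: [0.047, 0.999, 0.0, 0.001]
ft_force: [0.2, 1.0, -3.0]
grip_width: 0.015
grasp_force: 59.1
grip in feeder mm [-1.002e+02  1.000e-01] dyaw -0.0007 0.0245 [ 0.2  1.  -3. ] [0.02 0.12 0.01]
```

```bash
python3 -m creep '[0.005,-0.0005,0,0,0.01, 0.01,-0.001,0,0,0.01, 0.015,-0.0014,0,0,0.01, 0.02,-0.0019,0,0,0.01, 0.025,-0.0023,0,0,0.01, 0.03,-0.0028,0,0,0.01, 0.03,-0.0028,0,0,0.01]'; python3 st.py;  python3 -m creep '[0.005,-0.0005,0,0,0.01, 0.01,-0.001,0,0,0.01, 0.015,-0.0014,0,0,0.01, 0.02,-0.0019,0,0,0.01, 0.025,-0.0023,0,0,0.01, 0.028,-0.0026,0,0,0.01, 0.028,-0.0026,0,0,0.01]'; python3 st.py
```

```text
clock: 9.85
eef_pos: [0.5169, 0.1993, 0.0245]
tool_rot: [0.047, 0.999, 0.0, 0.001]
ft_force: [0.9, -0.8, -4.2]
grip_width: 0.015
grasp_force: 59.1
grip in feeder mm [-69.8   0. ] dyaw -0.0008 0.0245 [ 0.9 -0.8 -4.2] [0.04 0.13 0.01]
clock: 10.43
eef_pos: [0.5444, 0.1966, 0.0243]
tool_rot: [0.047, 0.999, 0.0, 0.0]
ft_force: [-0.1, 0.3, -4.0]
grip_width: 0.0152
grasp_force: 59.1
grip in feeder mm [-42.2  -0.1] dyaw -0.0006 0.0243 [-0.1  0.3 -4. ] [0.03 0.11 0.06]
```

Now creep into the stop, watching the force, then settle onto the bed.

```bash
python3 -m creep '[0.002,-0.0002,-0.0005,0,0.01, 0.004,-0.0004,-0.001,0,0.01, 0.005,-0.0005,-0.001,0,0.01, 0.006,-0.0006,-0.001,0,0.01, 0.006,-0.0006,-0.001,0,0.01]'; python3 st.py;  python3 -m creep '[0.0007,0,0,0,0.01, 0.0015,-0.0001,0,0,0.01, 0.0015,-0.0001,0,0,0.01]'; python3 st.py
```

```text
clock: 10.85
eef_pos: [0.5495, 0.1961, 0.0233]
tool_rot: [0.046, 0.999, 0.0, 0.0]
ft_force: [-0.4, -0.4, -3.6]
grip_width: 0.0152
grasp_force: 59.1
grip in feeder mm [-37.   -0.2] dyaw -0.0003 0.0233 [-0.4 -0.4 -3.6] [0.08 0.11 0.01]
clock: 11.1
eef_pos: [0.551, 0.196, 0.0233]
tool_rot: [0.046, 0.999, 0.0, 0.0]
ft_force: [-0.5, 0.1, -3.7]
grip_width: 0.0152
grasp_force: 59.1
grip in feeder mm [-35.6  -0.1] dyaw -0.0002 0.0233 [-0.5  0.1 -3.7] [0.03 0.14 0.05]
```

```bash
python3 -m creep '[0.001,-0.0001,-0.0005,0,0.01, 0.002,-0.0002,-0.0005,0,0.01, 0.002,-0.0002,-0.0005,0,0.01]'; python3 st.py;  python3 -m creep '[0.001,-0.0001,0,0,0.01, 0.002,-0.0002,0,0,0.01, 0.002,-0.0002,0,0,0.01]'; python3 st.py
```

```text
clock: 11.35
eef_pos: [0.5518, 0.1959, 0.0229]
tool_rot: [0.046, 0.999, 0.0, -0.001]
ft_force: [-4.4, 0.9, 0.3]
grip_width: 0.0149
grasp_force: 59.7
grip in feeder mm [-34.8  -0.1] dyaw 0.0002 0.0229 [-4.4  0.9  0.3] [ 0.14  0.78 -0.04]
clock: 11.6
eef_pos: [0.5517, 0.1959, 0.0228]
tool_rot: [0.046, 0.999, 0.0, -0.003]
ft_force: [-10.2, 1.3, 4.4]
grip_width: 0.0146
grasp_force: 60.2
grip in feeder mm [-34.8  -0.1] dyaw 0.0008 0.0228 [-10.2   1.3   4.4] [ 0.26  1.62 -0.06]
```

It is home: the stop pushes back with 10 N and the grip is at -34.8 mm. Release and rise.

```bash
python3 -m creep '[0,0,0,0,0.03, 0,0,0,0,0.04, 0,0,0,0,0.04, 0,0,0,0,0.04, 0,0,0.01,0,0.04, 0,0,0.03,0,0.04, 0,0,0.055,0,0.04, 0,0,0.08,0,0.04, 0,0,0.1,0,0.04, 0,0,0.1,0,0.04]'; python3 st.py
python3 - <<'E'
from h import *
t=[]
for n in("top","scene"):
    c=bot.camera(n)
    for r in bot.place_of(n,"keeper_knob"): print(n,r["score"],pix2w(c,np.array(r["centre"])*[640,400],.045).round(3))
    im=np.ascontiguousarray(c["pixels"][...,::-1])
    ce=w2pix(c,[.54,.21,0.05])[0].astype(int); x0,y0=np.clip(ce-[65,65],0,[510,270]); k=cv2.resize(im[y0:y0+130,x0:x0+130],(390,390),interpolation=cv2.INTER_CUBIC)
    def L(pts,col): cv2.polylines(k,[((w2pix(c,pts)-[x0,y0]+.5)*3).astype(int).reshape(-1,1,2)],True,col,1)
    F=((.5864,.1928),-.0926)
    L(place(*F,[[-.065,-.05,.014],[.085,-.05,.014],[.085,.05,.014],[-.065,.05,.014]]),(0,255,0))
    for th,col in((0,(255,0,0)),(.25,(255,255,0)),(.5,(0,0,255))):
        b=np.deg2rad(150)+th; L(place(*F,[[-.073,.085,.018],[-.073+.091*np.cos(b),.085+.091*np.sin(b),.018]]),col)
        L(place(*F,[[-.073+.055*np.cos(b),.085+.055*np.sin(b),z] for z in(.018,.058)]),col)
    t.append(k)
cv2.imwrite("pics/d.png",np.hstack(t))
E
```

```text
clock: 12.43
eef_pos: [0.5584, 0.1966, 0.129]
tool_rot: [0.046, 0.999, 0.002, 0.005]
ft_force: [0.8, -0.6, 0.2]
grip_width: 0.0402
grasp_force: 0.0
grip in feeder mm [-28.2   1.2] dyaw -0.0004 0.129 [ 0.8 -0.6  0.2] [ 0.01 -0.01 -0.01]
```

View pics/d.png

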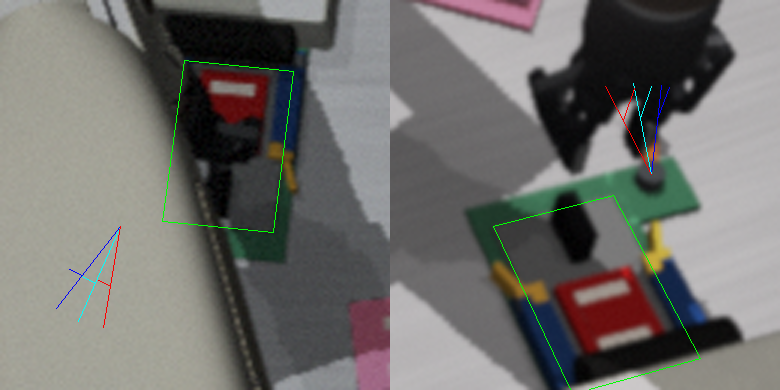

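The cassette outline matches the home pose in the scene view. The keeper overlay suggests an angle other than 0, so I'll fit it on the orange pixels of the saved first pictures.

Run:
```python
from h import *
F=((.5864,.1928),-.0926)
tot=0; ths=np.arange(-.1,.7,.02); S=[]
for n in("top","scene"):
    c=bot.camera(n); im=cv2.imread(f"pics/{n}0.png"); hsv=cv2.cvtColor(im,cv2.COLOR_BGR2HSV)
    m=cv2.inRange(hsv,(5,150,80),(16,255,255))
    pc=w2pix(c,place(*F,[[-.1,.11,.03]]))[0].astype(int); roi=np.zeros_like(m); cv2.circle(roi,tuple(map(int,pc)),40,255,-1); m&=roi
    s=[]
    for th in ths:
        b=np.deg2rad(150)+th; u=np.array([np.cos(b),np.sin(b)]); v=np.array([-u[1],u[0]]); q=np.array([-.073,.085]); r=np.zeros_like(m)
        box=[[*(q+u*a+v*w),z] for a in(.012,.091) for w in(-.006,.006) for z in(.008,.018)]
        a_=np.linspace(0,6.28,20); cyl=[[*(q+u*.055+.009*np.array([np.cos(t),np.sin(t)])),z] for t in a_ for z in(.018,.058)]
        for pts in(box,cyl): cv2.fillConvexPoly(r,cv2.convexHull(w2pix(c,place(*F,pts)).round().astype(np.int32)),255)
        s.append((m&r>0).sum()/((m|r)>0).sum())
    S.append(s); print(n,(m>0).sum(),ths[np.argmax(s)].round(2),max(s).round(2))
s=np.sum(S,0);th=ths[s.argmax()];print("th",th,s.max())
for t in np.linspace(th,2.094,8):
    b=np.deg2rad(150)+t; print(t.round(3),place(*F,[[-.073+.055*np.cos(b),.085+.055*np.sin(b),0]])[0,:2].round(4), "tangent world",round((b+np.pi/2-.0926)%(2*np.pi),3))
print(bot.get_obs()["joint_pos"].round(3))
```

```text
top 131 0.12 0.57
scene 104 0.06 0.39
th 0.12000000000000002 0.9461531211711853
0.12 [0.4732 0.3104] tangent world 4.216
0.402 [0.4678 0.2959] tangent world 4.498
0.684 [0.4667 0.2805] tangent world 4.78
0.966 [0.4699 0.2653] tangent world 5.062
1.248 [0.4772 0.2517] tangent world 5.344
1.53 [0.488  0.2406] tangent world 5.626
1.812 [0.5014 0.233 ] tangent world 5.908
2.094 [0.5165 0.2294] tangent world 6.19
[ 0.339  0.48   0.06   1.154 -0.     0.432]
```

```bash
python3 -m creep '[-0.01,0.014,0,-0.06,0.05, -0.025,0.035,0,-0.15,0.05, -0.04,0.057,0,-0.25,0.05, -0.055,0.08,0,-0.35,0.05, -0.07,0.1,0,-0.404,0.05, -0.08,0.114,0,-0.404,0.05, -0.08,0.114,0,-0.404,0.05, -0.08,0.114,0,-0.404,0.05]'; python3 -c "
from h import *
o=bot.get_obs();print(o['eef_pos'],o['clock'],2*np.arctan2(*o['tool_rot'][[1,0]])-np.pi/2)
t=[]
for n in('top','scene'):
    c=bot.camera(n)
    for r in bot.place_of(n,'keeper_knob'): print(n,r['score'],pix2w(c,np.array(r['centre'])*[640,400],.045).round(3))
    ce=w2pix(c,[.5,.28,0.05])[0].astype(int); x0,y0=np.clip(ce-[65,65],0,[510,270]); k=cv2.resize(c['pixels'][y0:y0+130,x0:x0+130,::-1],(390,390),interpolation=cv2.INTER_CUBIC)
    a=w2pix(c,[[.4735,.311,.018],[.4735,.311,.058]]);a=((a-[x0,y0]+.5)*3).astype(int);cv2.line(k,a[0].tolist(),a[1].tolist(),(255,255,0),1);t.append(k)
cv2.imwrite('pics/e.png',np.hstack(t))
"
```

```text
clock: 13.4
eef_pos: [0.4739, 0.3098, 0.1218]
tool_rot: [0.245, 0.97, -0.001, -0.001]
ft_force: [0.6, -0.9, -0.2]
grip_width: 0.0498
grasp_force: 0.0
[0.47386324 0.30984999 0.1217775 ] 13.4 1.0762087280789592
top 0.47 [0.479 0.31  0.045]
scene 0.79 [0.472 0.313 0.045]
```

View pics/e.png

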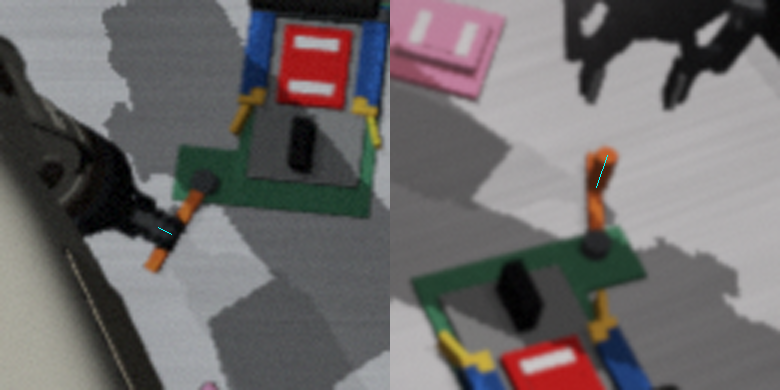

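The picture shows the cassette home and the knob line lying on the knob in both views (scene crop (602,170)). Descend around the knob and narrow the fingers loosely.

```bash
python3 -m creep '[0,0,-0.02,0,0.06, 0,0,-0.04,0,0.06, 0,0,-0.06,0,0.06, 0,0,-0.075,0,0.06, 0,0,-0.087,0,0.06, 0,0,-0.093,0,0.06, 0,0,-0.093,0,0.045, 0,0,-0.093,0,0.03, 0,0,-0.093,0,0.024, 0,0,-0.093,0,0.024]'; python3 -m creep '[0,0,0,0,0.024, 0,0,0,0,0.01, 0,0,0,0,0.01, 0,0,0,0,0.01]'
```

```text
clock: 14.43
eef_pos: [0.4758, 0.31, 0.0309]
tool_rot: [0.246, 0.969, 0.001, 0.001]
ft_force: [0.9, -0.6, -0.5]
grip_width: 0.0242
grasp_force: 0.0
clock: 14.77
eef_pos: [0.4754, 0.31, 0.0308]
tool_rot: [0.246, 0.969, 0.001, 0.001]
ft_force: [-0.9, -0.2, 6.2]
grip_width: 0.0165
grasp_force: 58.5
```

```bash
python3 -m creep '[0,0,0,0,0.026, 0,0,0,0,0.026, -0.0018,-0.0048,0,0.094,0.026, -0.0036,-0.0097,0,0.188,0.026, -0.0054,-0.0145,0,0.282,0.026, -0.006,-0.0196,0,0.376,0.026, -0.0063,-0.0248,0,0.47,0.026, -0.0065,-0.0299,0,0.564,0.026, -0.0057,-0.035,0,0.658,0.026, -0.0033,-0.0451,0,0.75,0.026]'; python3 st.py
python3 -m creep '[0,0,0,0.096,0.026, 0.0024,-0.0045,0,0.19,0.026, 0.0049,-0.0091,0,0.284,0.026, 0.0073,-0.0136,0,0.378,0.026, 0.0109,-0.0173,0,0.472,0.026, 0.0145,-0.021,0,0.566,0.026, 0.0181,-0.0247,0,0.66,0.026, 0.0226,-0.0272,0,0.754,0.026, 0.027,-0.0298,0,0.848,0.026, 0.0315,-0.0323,0,0.942,0.026]'; python3 st.py
```

```text
clock: 15.6
eef_pos: [0.4709, 0.265, 0.0294]
tool_rot: [-0.129, 0.992, 0.0, -0.001]
ft_force: [0.2, 0.9, 1.4]
grip_width: 0.0256
grasp_force: 0.4
grip in feeder mm [-121.7   61.2] dyaw 0.3518 0.0294 [0.2 0.9 1.4] [0.17 0.07 0.01]
clock: 16.43
eef_pos: [0.5026, 0.232, 0.0293]
tool_rot: [-0.565, 0.825, 0.0, -0.001]
ft_force: [-1.1, 1.0, 0.4]
grip_width: 0.0261
grasp_force: 0.2
grip in feeder mm [-87.   31.3] dyaw 1.2927 0.0293 [-1.1  1.   0.4] [0.1  0.06 0.02]
```

```bash
python3 -m creep '[0.005,-0.001,0,0.094,0.026, 0.01,-0.002,0,0.188,0.026, 0.0145,-0.0028,0,0.276,0.026, 0.016,-0.003,0,0.276,0.026, 0.0175,-0.0031,0,0.276,0.026, 0.0175,-0.0031,0,0.276,0.026]'; python3 st.py
python3 -m creep '[0.001,-0.0001,0,0,0.026, 0.002,-0.0002,0,0,0.026, 0.002,-0.0002,0,0,0.026]'; python3 st.py
```

```text
clock: 16.93
eef_pos: [0.5195, 0.2288, 0.0292]
tool_rot: [-0.67, 0.742, 0.001, -0.001]
ft_force: [-2.7, -0.8, 0.6]
grip_width: 0.026
grasp_force: 1.0
grip in feeder mm [-70.   29.6] dyaw 1.562 0.0292 [-2.7 -0.8  0.6] [-0.03  0.38 -0.01]
clock: 17.18
eef_pos: [0.5196, 0.2288, 0.0291]
tool_rot: [-0.671, 0.741, 0.002, -0.002]
ft_force: [-6.9, -0.8, 1.8]
grip_width: 0.0261
grasp_force: 3.4
grip in feeder mm [-69.9  29.6] dyaw 1.5637 0.0291 [-6.9 -0.8  1.8] [ 0.12  1.41 -0.02]
```

The keeper is against its stop, with 7 N at the knob position I expected. Unload, rise and check.

```bash
python3 -m creep '[-0.003,0.0003,0,0,0.03, -0.0055,0.0005,0,0,0.034, -0.0055,0.0005,0,0,0.034, -0.0055,0.0005,0.01,0,0.034, -0.0055,0.0005,0.03,0,0.034, -0.0055,0.0005,0.06,0,0.034, -0.0055,0.0005,0.09,0,0.034, -0.03,0.0005,0.12,0,0.034, -0.06,0.0005,0.14,0,0.034, -0.09,0.0005,0.15,0,0.034]'; python3 -m creep '[-0.03,0,0.01,0,0.034, -0.05,0,0.02,0,0.034, -0.07,0,0.02,0,0.034, -0.07,0,0.02,0,0.034]'
python3 - <<'E'
from h import *
t=[]; F=((.5864,.1928),-.0926)
for n in("top","scene"):
    c=bot.camera(n); im=np.ascontiguousarray(c["pixels"][...,::-1])
    ce=w2pix(c,[.54,.21,0.03])[0].astype(int); x0,y0=np.clip(ce-[50,50],0,[540,300]); k=cv2.resize(im[y0:y0+100,x0:x0+100],(400,400),interpolation=cv2.INTER_CUBIC)
    def L(pts,col): cv2.polylines(k,[((w2pix(c,place(*F,pts))-[x0,y0]+.5)*4).astype(int).reshape(-1,1,2)],True,col,1)
    L([[-.065,-.05,.014],[.085,-.05,.014],[.085,.05,.014],[-.065,.05,.014]],(0,255,0))
    L([[-.079,.085,.018],[-.067,.085,.018],[-.067,-.006,.018],[-.079,-.006,.018]],(255,255,0))
    t.append(k)
    for s in("gold_cassette","sample_jar"): print(n,s,[(round(r["score"],2),pix2w(c,np.array(r["centre"])*[640,400],0).round(3)) for r in bot.place_of(n,s)[:2]])
cv2.imwrite("pics/g.png",np.hstack(t))
E
```

```text
clock: 18.02
eef_pos: [0.4342, 0.2302, 0.184]
tool_rot: [-0.671, 0.742, -0.001, 0.004]
ft_force: [-0.5, 0.7, 0.9]
grip_width: 0.0343
grasp_force: 0.0
clock: 18.35
eef_pos: [0.3601, 0.2292, 0.2017]
tool_rot: [-0.672, 0.741, 0.0, 0.001]
ft_force: [0.4, -0.5, -0.6]
grip_width: 0.0339
grasp_force: 0.0
top gold_cassette [(0.88, array([ 0.497, -0.325,  0.   ]))]
top sample_jar [(0.42, array([0.531, 0.236, 0.   ]))]
scene gold_cassette [(0.8, array([ 0.489, -0.329,  0.   ]))]
scene sample_jar [(0.65, array([ 0.659, -0.221,  0.   ]))]
```

View pics/g.png

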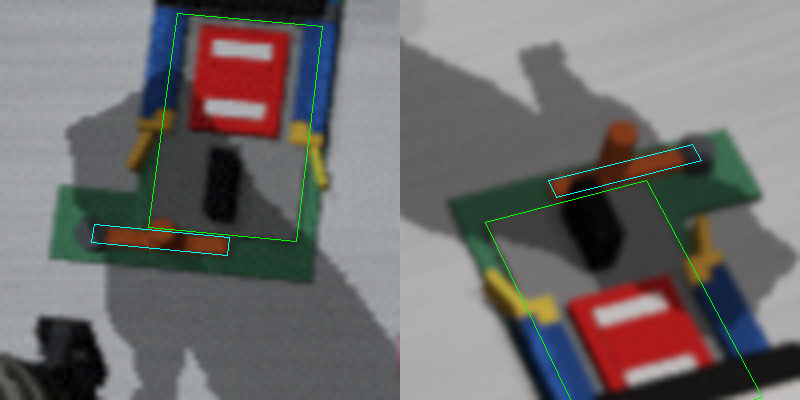

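The keeper lies shut along its predicted outline behind the tail (top crop (160,238)), the cassette is home, and the gold cassette and jar haven't moved. Handing in.

```bash
python3 -c "
from workcell import bot
print(bot.job_done())"
```

```text
the job is handed in; nothing more can be done
None
```

The red cassette is fully home against the stop, the keeper bar is shut on its stop behind the tail, the gold cassette and jar were left alone, and the job was handed in at about 18 s; no verdict was returned.

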